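# Dock the telescoping oven scraper and draw its handle out to the second stop

### The job

Pick up the blue telescoping oven scraper by the blue block on its head and seat its head flat and square in the pocket of the white holder, with the handle leaving through the slot between the two cheeks. Only then take the grey grip and squeeze it so that the red button on its side is pressed in, and keep it squeezed while you pull the handle straight out past its first stop to the second, until it will go no farther. Finish still holding the handle fully extended with the button pressed and the head still seated, and leave the other things on the worktop where they are.

Things in the scene. Friction and masses are not known exactly. Their poses are not given: they have to be found in the camera images.
- scraper: loose telescoping oven scraper, 0.45 kg, lying flat, handle home. Blue head 100x60x16 mm (x,y,z) with a blue spine block on top, 36 mm wide (y), x -30 to +50 mm, top 50 mm above the underside. Origin: centre of the head's underside; x points along the handle (pull direction), z up. A dark tube 19 mm thick leaves the spine at x=50, to x=78, axis 32 mm above the underside; then the grey grip
- scraper_spine (a point): middle of the blue spine, where to carry the scraper by the spine's sides (36 mm across y): 12 mm ahead of the scraper's origin in x, 34 mm above its underside; the centre of mass is about 30 mm ahead of the origin
- scraper_grip (a point): centre of the grey grip, 70 mm long (x), 26 mm wide (y), 30 mm high; handle home: 117 mm ahead of the scraper's origin, 32 mm above its underside. Axes as the scraper's. The red button, 26x18 mm, stands 5 mm out of the middle of its -y side; a gripper closing across y on the grip's middle presses it (31 mm wide with the button out, 26 mm with it flush)
- scraper_button (a joint): red button, 0 = out, 0.005 m = pressed flush; springs back (2 N at the start, 5 N flush). Until it is pressed by about 3.5 mm a lock lets the handle move only 2 mm
- scraper_handle (a joint): travel of the grip and thin tube out of the middle tube, 0 = home to 0.05 m = first stop; a spring of about 2 to 2.5 N pulls it back, so it comes out first
- scraper_tube (a joint): travel of the middle tube out of the dark tube, 0 = home to 0.05 m; a spring of 5 to 6 N pulls it back, so it follows after the first stop. Second stop = both joints at 0.05 m, the grip 100 mm farther out than at home; both stops are solid, and the handle springs back when let go
- holder: white holder fixed on the worktop, base 134x94x6 mm, origin at the centre of its underside; x points out through the slot where the handle must leave. Pocket 104x64 mm (2 mm play round the head), walls 16 mm high with flared lips to 24 mm; the +x end has two cheeks 50 mm high with a 26 mm slot between, on which the spine's front face bears when the handle is pulled
- holder_pocket (a point): centre of the pocket floor, 6 mm above the worktop; its axes are the holder's. Seated, the scraper's origin is here, to within the play of the pocket, with its x along the holder's x
- mug_a: white mug, 80 x 120 x 101 mm, standing at the back; bystander, leave alone; origin at the centre of its underside
- yoghurt_tub: yoghurt tub, 72 mm across, 71 mm high, at the back; bystander; origin at the centre of its underside
- tin_small: flat food tin, 86 mm across, 40 mm high, on the right; bystander; origin at the centre of its underside
- lemon: lemon, 71 x 53 x 51 mm, on the right; bystander; origin at the centre of its underside
- tape_roll: roll of tape lying flat, 104 mm across, 25 mm high, back right; bystander; origin at the centre of its underside
Mind the look-alikes: they are no part of the job. What is shaped like the holder but yellow is not meant.

How it is judged:
By the outcome, as a careful person would: the job done as asked, in the order asked, and still so for the second after the job is handed in, while the arm keeps its last pose, push and grip.
It also fails if it takes over 54 s, if anything falls off the work surface, if the arm or the gripper's body presses on something with over 40 N, if the wrist force passes 120 N, or if a joint passes its speed limit or range.

### The arm

A 6-joint arm with a two-finger parallel gripper is mounted at the origin on a cart in front of the work surface, level with it; the furniture and walls round the work are solid. World frame = base frame: x ahead of the robot, y to its left, z up, the work surface at z = 0. Lengths are in m, angles in degrees, forces in N, time in s.
With the tool pointing down it reaches from about 0.3 to 0.75 m from the base axis. Payload 8.5 kg.
Tool frame: the origin (TCP) lies between the finger pads; the fingertips stand 22 mm ahead of it and the grasp point (between the pads) lies 3 mm ahead of it; z points along the fingers, y is the line along which they close (so a half turn about z gives the same grasp; the last joint's range is limited). The gripper opens to 85 mm and grips with 20 to 120 N. Pads are 22 mm wide; open, the fingers measure 114 mm over their backs; the gripper's body (76 mm by 85 mm) begins 54 mm behind the grasp point. The pads swing forward as they close: fully open they stand 13 mm farther back than shut.
Start: joints at [51.205, 21.807, 74.336, -0, 83.858, -12.336], TCP at [0.245, 0.492, 0.225] pointing down, gripper open.
Joint ranges: [-178.18, 178.18], [-50.72, 133.34], [12.68, 142.11], [-81.47, 261.47], [9.98, 163.14], [-165.26, 165.26]. Speed limits (degrees/s): [136.94, 136.94, 180, 180, 180, 180].

### API

Orientations are given as [roll, pitch, yaw] about the fixed x, y, z axes, in that order (R = Rz(yaw) Ry(pitch) Rx(roll)).
In Python, from cell import robot gives the robot as it stands. The module is installed in compiled form; this text tells all that it offers.
- The arm moves only by the tool play_rows, never from a script. Its argument "plan" is one flat list of numbers, 7 for each row, row after row: the opening, from -1 (shut) to 1 (fully open), then the shift along the tool's x, y, z in mm, then the turn, a rotation vector about the tool's x, y, z in degrees. A call has 1 to 20 rows; each row shifts and turns the commanded pose from where the row before left it, along the tool's axes as they then stand; what a row does not reach is not made up. A row lasts 1/12 s, in which the tool goes at most 41.7 mm and 7.16 degrees, less where a joint would pass 70% of its speed; a pose out of reach is approached as far as the arm can. A call is refused whole if a number of a shift passes 41.7 or a number of a turn 7.16, either way. A call with a gripper value outside its range is refused whole. The fingers move at their own pace and stop on an object; "force" is the grip in N (left out, the last holds). Time passes only in rows, so rows that do not move let the fingers close. It gives the time, the measured TCP pose, the force, the opening and the grip force at its end, in the units of the state.
- robot.sense(): the state, without advancing time (a new reading comes with each control period).
- robot.camera(name): name is "scene" or "top" or "wrist"; returns a dict with "pixels" (400x640x3 uint8, blue, green, red), "range_z" (400x640 float32, m along the optical axis (not along the pixel's ray), 0 where there is no reading), "vertical_fov" (degrees; the focal length in pixels is half the picture's height over the tangent of half this angle, whatever the lens; pixels are square), "cx", "cy" (the principal point, pixels), "R" (3x3) and "t" (3): a world point X has camera coordinates R X + t. Camera axes: x right, y down, z forward; pixel columns grow to the right and rows downward; lengths in m; the calibration is good to about 2 mm. A picture is of the moment at which its call begins.
- robot.job_done(): hands the job in; it is judged then, once.
Trained networks look in the newest picture that a camera, given by its name, has taken for a name from the list of things; names that differ only in an ending like _2 or _b are one class to them, and where a whole thing is asked for, a point or a joint stands for the part that bears it (a point fixed in the world has none). Each returns a list of dicts, best first, with "confidence" (0 to 1); they miss things now and then, are a little off and sometimes report something else, mostly with a low value. They report only what shows in the picture. A call takes as long as a camera call. They do not tell look-alikes from the thing itself.
- robot.look_for(camera, thing): "position" ([column, row] in pixels, amid what is visible of it).
The state is a dict: "t": time; "joint_positions": joint angles; "joint_velocities": joint speeds; "joint_efforts": joint torques, N m; "eef_pos": TCP position; "tool_rot": TCP orientation; "contact_force": force on the tool from outside, world axes, zero at the start; "ft_torque": the same for the moment, N m; "opening": finger opening in m; "grip_force": force on a finger pad.
Only numpy, scipy, OpenCV 4.12 (cv2) and the standard library are available. Lean on these libraries where they do the work, as an engineer would, in place of code of your own. Each camera call takes 0.05 s, during which the arm holds its last target. There are 200 camera calls.

## Working session

There is one attempt and no reset: what is moved stays moved. The work goes in short steps, Python scripts to look and compute and a tool call to move; the robot and the scene stay as the last step left them, time stands still between calls to the robot, and variables do not carry over. Pictures are saved under pics/ and viewed, at most 12 in all, crops included, and the job is handed in when it is done.

Besides the shell and the picture viewer there is one more tool, called after "Call:" by a JSON object that holds its "api" and its "payload", one argument or row to a line. play_rows: Moves the arm, as the interface text tells. Its arguments: {"type":"object","properties":{"plan":{"type":"array","items":{"type":"number"}},"force":{"type":"number"}},"required":["plan"]}

```bash
mkdir -p pics; cat > h.py <<'E'
import numpy as np, cv2
from cell import robot
def cam(n):
    c=robot.camera(n); c['f']=200/np.tan(np.radians(c['vertical_fov'])/2); return c
def cloud(c):
    v,u=np.mgrid[0:400,0:640]; z=c['range_z']
    P=np.stack([(u-c['cx'])/c['f']*z,(v-c['cy'])/c['f']*z,z],-1)
    return (P-np.array(c['t']))@np.array(c['R'])
E
python3 - <<'E'
from h import *
s=robot.sense(); print({k:np.round(v,3) for k,v in s.items()})
ims=[]
for n in ['top','scene']:
    c=cam(n); W=cloud(c); cv2.imwrite(f'pics/{n}0.png',c['pixels'])
    for t in ['scraper','scraper_grip','scraper_spine','holder','scraper_button','mug_a','tin_small','lemon','yoghurt_tub','tape_roll']:
        print(n,t,[(np.round(d['position']),round(d['confidence'],2),np.round(W[int(d['position'][1]),int(d['position'][0])],3)) for d in robot.look_for(n,t)][:3])
E
```

```text
{'t': np.float64(0.0), 'joint_positions': array([ 5.1205e+01,  2.1841e+01,  7.4386e+01, -2.0000e-03,  8.3858e+01,
       -1.2336e+01]), 'joint_velocities': array([-0.023,  0.028, -0.035,  0.058,  0.089,  0.018]), 'joint_efforts': array([ 1.0000e-03, -4.4846e+01, -2.3128e+01, -0.0000e+00,  5.0000e-03,
       -0.0000e+00]), 'eef_pos': array([0.245, 0.492, 0.224]), 'tool_rot': array([-1.79916e+02, -1.70000e-02,  1.53541e+02]), 'contact_force': array([-0.53 ,  0.412,  0.695]), 'ft_torque': array([0.021, 0.014, 0.03 ]), 'grip_force': np.float64(0.0), 'opening': np.float64(0.085)}
top scraper [(array([341., 248.]), 0.98, array([ 0.478, -0.124,  0.049]))]
top scraper_grip [(array([375., 242.]), 0.82, array([ 0.491, -0.205,  0.045])), (array([437., 264.]), 0.68, array([ 0.439, -0.35 ,  0.046]))]
top scraper_spine [(array([340., 249.]), 0.7, array([ 0.473, -0.119,  0.046]))]
top holder [(array([240., 274.]), 0.69, array([0.415, 0.124, 0.004])), (array([236., 204.]), 0.68, array([0.588, 0.136, 0.008]))]
top scraper_button [(array([238., 205.]), 0.6, array([0.586, 0.131, 0.007]))]
top mug_a [(a
[... 811 characters left out ...]
39, array([0.576, 0.122, 0.007]))]
scene holder [(array([243., 180.]), 0.76, array([0.589, 0.142, 0.005])), (array([205., 226.]), 0.65, array([0.415, 0.118, 0.007]))]
scene scraper_button []
scene mug_a [(array([280., 136.]), 0.57, array([0.713, 0.108, 0.085]))]
scene tin_small [(array([417., 247.]), 0.88, array([ 0.586, -0.341,  0.036]))]
scene lemon [(array([394., 306.]), 0.65, array([ 0.418, -0.362,  0.048]))]
scene yoghurt_tub [(array([358., 170.]), 0.65, array([ 0.714, -0.127,  0.07 ]))]
scene tape_roll [(array([309., 246.]), 0.63, array([ 0.46 , -0.144,  0.05 ])), (array([409., 199.]), 0.57, array([ 0.748, -0.255,  0.003])), (array([356., 169.]), 0.33, array([ 0.711, -0.121,  0.07 ]))]
```

```bash
python3 - <<'E'
import cv2
a=cv2.imread('pics/top0.png')[100:310,180:480]; cv2.imwrite('pics/c0.png',cv2.resize(a,(798,558),interpolation=cv2.INTER_CUBIC))
E
```

```text
(no output)
```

View pics/c0.png

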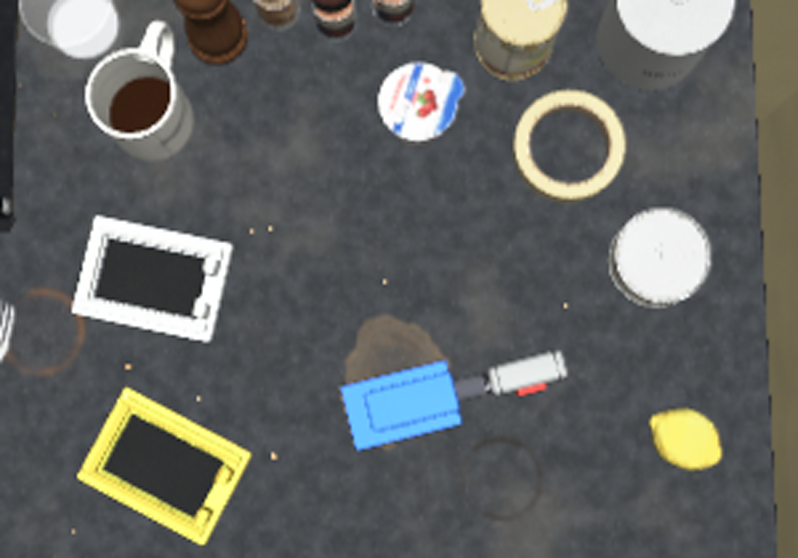

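View pics/scene0.png

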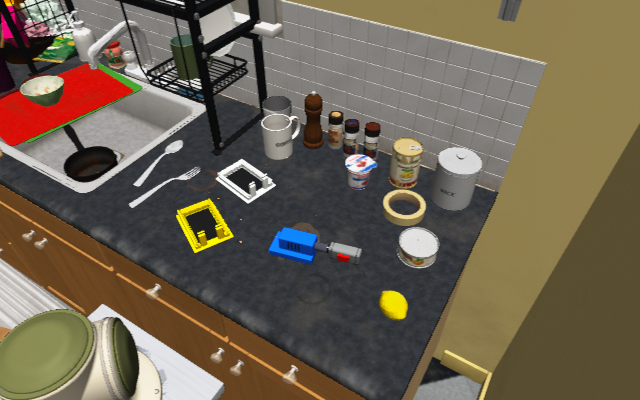

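The white holder is at crop pixel (152,278) with its cheeks to the right. The yellow decoy is at (165,465). The scraper is at (400,405), with its handle pointing right and the red button facing the robot. Next I'll measure the poses.

```bash
cat >> h.py <<'E'
def rect(P):
    (c,(w,h),a)=cv2.minAreaRect((P*1000).astype(np.float32))
    if w<h: w,h,a=h,w,a+90
    a=(a+90)%180-90
    return np.round(c,1),round(w,1),round(h,1),round(a,2)
def seg(c,kind):
    W=cloud(c); hsv=cv2.cvtColor(c['pixels'],cv2.COLOR_BGR2HSV); ok=c['range_z']>0
    H,S,V=[hsv[...,i].astype(int) for i in range(3)]
    if kind=='blue': m=(H>95)&(H<120)&(S>120)&(V>60)
    else: m=(S<50)&(V>110)
    return W,m&ok
def plane_pts(c,m,z):   # pixel rays met with height z
    v,u=np.nonzero(m); R=np.array(c['R']); o=-R.T@np.array(c['t'])
    d=np.stack([(u-c['cx'])/c['f'],(v-c['cy'])/c['f'],np.ones(len(u))],-1)@R
    return (o+d*((z-o[2])/d[:,2])[:,None])[:,:2]
E
python3 - <<'E'
from h import *
for n in ['top','scene','wrist']:
    c=cam(n); cv2.imwrite(f'pics/{n}1.png',c['pixels'])
    print(n,'cam at',np.round(-np.array(c['R']).T@c['t'],3), 'f',c['f'])
    W,m=seg(c,'blue'); b=m&(np.hypot(W[...,0]-.48,W[...,1]+.13)<.12)&(W[...,2]>.005)
    for lo,hi in [(.008,.022),(.04,.06)]:
        q=b&(W[...,2]>lo)&(W[...,2]<hi)
        if q.sum()>20: print(' blue',lo,q.sum(),rect(W[q][:,:2]),np.median(W[q][:,2]))
    W,m=seg(c,'white'); b=m&(np.hypot(W[...,0]-.588,W[...,1]-.136)<.11)&(W[...,2]<.1)
    if b.sum()>20:
        print(' holder',b.sum(),rect(W[b][:,:2])); 
        q=b&(W[...,2]>.035); print(' cheek',q.sum(),W[q].mean(0) if q.any() else '')
    W,m=seg(c,'white'); b=m&(np.hypot(W[...,0]-.49,W[...,1]+.21)<.05)&(W[...,2]>.03)
    if b.sum()>20: print(' grip',b.sum(),rect(W[b][:,:2]),W[b].mean(0))
E
```

```text
top cam at [ 0.446 -0.103  1.156] f 464.93805291662517
 blue 0.008 496 (array([465.6, -98.1]), 99.7, 59.6, -76.44) 0.014913021221415107
 blue 0.04 513 (array([ 468.1, -108.1]), 79.5, 36.5, -76.45) 0.04882952132220942
 holder 1221 (array([594.4, 126.3]), 154.3, 113.8, 78.47)
 cheek 54 [0.57339258 0.07890734 0.04520525]
 grip 332 (array([ 492. , -203.2]), 86.8, 24.8, -76.46) [ 0.49278313 -0.20669875  0.04479914]
scene cam at [-0.059 -0.488  0.791] f 451.2501392924937
 blue 0.008 430 (array([ 465.5, -100.5]), 100.9, 62.2, -76.77) 0.015060801447521728
 blue 0.04 530 (array([ 468.8, -109.7]), 79.8, 37.6, -76.29) 0.04872330888072515
 holder 1038 (array([597.2, 142.6]), 156.9, 108.8, 77.52)
 cheek 63 [0.57388814 0.07696655 0.04216981]
 grip 280 (array([ 493. , -209.2]), 75.2, 24.5, -76.34) [ 0.49276798 -0.21286552  0.04554183]
wrist cam at [0.169 0.529 0.374] f 308.63297510812794
```

Call:
{"api": "play_rows", "payload": {
  "plan": [1,-34,-15,-2,0,0,0,1,-34,-15,-2,0,0,0,1,-34,-15,-2,0,0,0,1,-34,-15,-2,0,0,0,1,-34,-15,-2,0,0,0,1,-34,-15,-2,0,0,0,1,-34,-15,-2,0,0,0,1,-34,-15,-2,0,0,0,1,-34,-15,-2,0,0,0,1,-34,-15,-2,0,0,0,1,-34,-15,-2,0,0,0,1,-34,-15,-2,0,0,0,1,-34,-15,-2,0,0,0,1,-34,-15,-2,0,0,0,1,0,0,0,0,0,7,1,0,0,0,0,0,7,1,0,0,0,0,0,7,1,0,0,0,0,0,7,1,0,0,0,0,0,7,1,0,0,0,0,0,7]
}}

```text
t: 2.92
eef_pos: [0.5776, 0.0922, 0.2531]
tool_rot: [-180.0, -0.0, 111.2]
contact_force: [-0.1, -0.3, 0.7]
opening: 0.0853
grip_force: 0.0
```

Call:
{"api": "play_rows", "payload": {
  "plan": [1,0,0,0,0,0,7,1,0,0,0,0,0,7,1,0,0,0,0,0,7,1,0,0,0,0,0,7,1,0,0,0,0,0,5,1,0,0,0,0,0,0,1,0,0,0,0,0,0]
}}

```text
t: 3.5
eef_pos: [0.5776, 0.0923, 0.2531]
tool_rot: [-180.0, 0.0, 78.7]
contact_force: [0.5, 0.6, 0.6]
opening: 0.0855
grip_force: 0.0
```

```bash
python3 - <<'E'
from h import *
s=robot.sense(); print(s['t'],s['eef_pos'],s['tool_rot'])
c=cam('wrist'); cv2.imwrite('pics/w1.png',c['pixels']); R=np.array(c['R']); print(-R.T@c['t'],R[2])
W,m=seg(c,'white'); b=m&(np.hypot(W[...,0]-.588,W[...,1]-.136)<.11)&(W[...,2]<.1)
print(b.sum(),rect(W[b][:,:2]))
for lo,hi in [(-.002,.009),(.012,.03),(.035,.06)]:
    q=b&(W[...,2]>lo)&(W[...,2]<hi)
    if q.sum()>20: print(lo,q.sum(),rect(W[q][:,:2]),np.median(W[q][:,2]))
E
```

```text
3.5 [0.57761451 0.09227812 0.25307915] [-1.79993651e+02  4.28156861e-04  7.86988220e+01]
[0.59345231 0.17373468 0.40203327] [-0.06176291 -0.31963013 -0.94552732]
5153 (array([589.2, 134. ]), 163.8, 160.5, 35.31)
-0.002 2542 (array([609.8, 126.2]), 144.6, 141.9, 77.45) 0.005650556524325879
0.012 2270 (array([555.8, 143.5]), 152.9, 125.1, -12.74) 0.022239012462810737
0.035 241 (array([577.4,  80.3]), 55.2, 8.3, -12.74) 0.04684172947003926
```

View pics/w1.png

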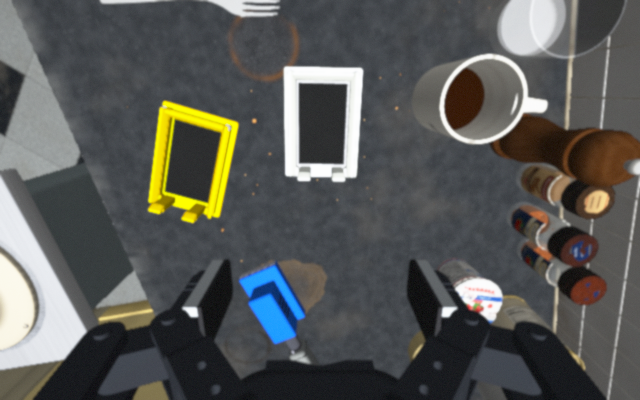

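The white holder is at (323,123), with its cheeks at (322,175). Next I'll refine its pose using only that component.

```bash
cat >> h.py <<'E'
def holder(c):
    W,m=seg(c,'white'); m&=(W[...,2]<.07)
    n,l=cv2.connectedComponents(m.astype(np.uint8)); 
    k=np.hypot(W[...,0]-.588,W[...,1]-.136)<.09
    i=np.bincount(l[k&m]).argmax(); m=l==i
    return W,m
E
python3 - <<'E'
from h import *
for n in ['wrist','top']:
    c=cam(n);W,m=holder(c); print(n,m.sum(),rect(W[m][:,:2]))
    for lo,hi in [(-.002,.009),(.018,.03),(.035,.06)]:
        q=m&(W[...,2]>lo)&(W[...,2]<hi)
        if q.sum()>20: print(lo,q.sum(),rect(W[q][:,:2]),np.median(W[q][:,2]))
    # dark pocket floor: hole of component
    f=m.astype(np.uint8); cs,hh=cv2.findContours(f,cv2.RETR_CCOMP,cv2.CHAIN_APPROX_NONE)
    hol=max([x for x,y in zip(cs,hh[0]) if y[3]>=0],key=cv2.contourArea,default=None)
    if hol is not None:
        g=np.zeros_like(f); cv2.drawContours(g,[hol],-1,1,-1); print('hole',cv2.contourArea(hol),rect(plane_pts(c,g>0,.006)), np.median(W[g>0][:,2]))
E
```

```text
wrist 5152 (array([588.6, 130.8]), 144.8, 98.7, 77.43)
-0.002 2531 (array([588.6, 130.9]), 145.0, 98.4, 77.58) 0.005608214869834699
0.018 1886 (array([589.8, 135.2]), 124.1, 82.0, 77.16) 0.022866498055535853
0.035 239 (array([577.5,  80.5]), 55.3, 8.0, -12.85) 0.04671907151153421
hole 3701.0 (array([589.8, 133.8]), 100.2, 60.3, 77.44) 0.006540418697518308
top 582 (array([580.8, 101.4]), 97.1, 67.0, -12.39)
-0.002 296 (array([580.4, 100.5]), 97.3, 66.2, -11.38) 0.0047870973285577805
0.018 128 (array([579.7, 102.9]), 82.4, 57.7, -11.53) 0.022499697770740686
0.035 56 (array([574.4,  79.7]), 55.4, 10.3, -12.59) 0.04461390580962975
hole 4.0 (array([550.3,  94.7]), 5.4, 5.3, 45.06) 0.019361599229928365
```

Call:
{"api": "play_rows", "payload": {
  "plan": [1,-28.5,-8,11,0,0,0,1,-28.5,-8,11,0,0,0,1,-28.5,-8,11,0,0,0,1,-28.5,-8,11,0,0,0,1,-28.5,-8,11,0,0,0,1,-28.5,-8,11,0,0,0,1,-28.5,-8,11,0,0,0,1,-28.5,-8,11,0,0,0,0.5,0,0,0,0,0,-6.2,0.5,0,0,0,0,0,-6.2,0.5,0,0,0,0,0,-6.2,0.5,0,0,0,0,0,-6.2,0.5,0,0,0,0,0,0,0.5,0,0,0,0,0,0]
}}

```text
t: 4.82
eef_pos: [0.4696, -0.1185, 0.1652]
tool_rot: [180.0, 0.0, 103.2]
contact_force: [0.2, 0.2, 0.9]
opening: 0.0638
grip_force: 0.0
```

```bash
cat >> h.py <<'E'
def w2t(d):  # world mm -> tool axes
    from scipy.spatial.transform import Rotation as Ro
    return np.round(Ro.from_euler('xyz',robot.sense()['tool_rot'],degrees=True).inv().apply(d),1)
def scraper(c):
    W,m=seg(c,'blue')
    for lo,hi in [(.008,.022),(.04,.06),(.012,.5)]:
        q=m&(W[...,2]>lo)&(W[...,2]<hi)
        if q.sum()>20: print(' blue',lo,q.sum(),rect(W[q][:,:2]),np.median(W[q][:,2]))
E
python3 - <<'E'
from h import *
s=robot.sense(); print(s['t'],s['eef_pos'],s['tool_rot'],s['opening'])
c=cam('wrist'); cv2.imwrite('pics/w2.png',c['pixels']); scraper(c)
e=np.array(s['eef_pos'])*1000
print(w2t([470.5-e[0],-118.7-e[1],43-e[2]]))
E
```

```text
4.8167 [ 0.46962536 -0.11847682  0.16519975] [1.79994422e+02 8.70634106e-03 1.03208461e+02] 0.06380596967172507
 blue 0.008 543 (array([570.3, -87.6]), 277.9, 104.2, 6.21) 0.01568245081973362
 blue 0.04 642 (array([ 579.6, -101.7]), 266.8, 84.9, 3.95) 0.04885088051358684
 blue 0.012 1765 (array([ 621.8, -108.9]), 393.8, 111.8, -3.48) 0.048048860712522394
[ -0.4   0.8 122.2]
```

View pics/w2.png

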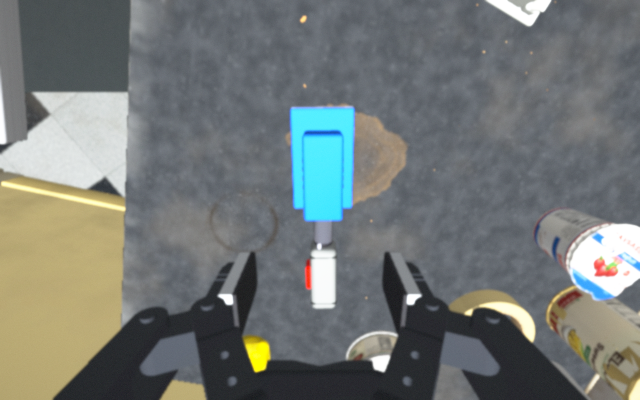

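The spine, at about (322,175), is centred and aligned between the fingers, so I'll descend and grip.

Call:
{"api": "play_rows", "payload": {
  "plan": [0.4,0,1,25,0,0,-0.3,0.4,0,0,25,0,0,0,0.4,0,0,25,0,0,0,0.4,0,0,20,0,0,0,0.4,0,0,15,0,0,0,0.4,0,0,10,0,0,0,0.4,0,0,2,0,0,0,0.4,0,0,0,0,0,0,-1,0,0,0,0,0,0,-1,0,0,0,0,0,0,-1,0,0,0,0,0,0,-1,0,0,0,0,0,0,-1,0,0,0,0,0,0,-1,0,0,0,0,0,0,-1,0,0,0,0,0,0],
  "force": 70
}}

```text
t: 6.12
eef_pos: [0.4709, -0.1184, 0.0439]
tool_rot: [179.9, 0.1, 103.6]
contact_force: [-1.8, -0.7, 7.4]
opening: -0.0003
grip_force: 3.4
```

```bash
python3 - <<'E'
from h import *
s=robot.sense(); print(s['opening'],s['grip_force'],s['contact_force'])
c=cam('wrist'); 
d=cam('scene'); cv2.imwrite('pics/w3.png',np.hstack([cv2.resize(c['pixels'],(400,250)),cv2.resize(d['pixels'][180:330,210:450],(400,250))]))
E
```

```text
-0.000294127501455351 3.4352707117795944 [-1.77615977 -0.66926865  7.44148085]
```

View pics/w3.png

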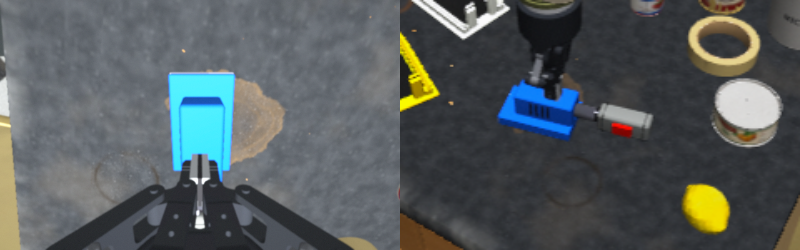

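```bash
python3 - <<'E'
from h import *
for n in ['scene','top','wrist']:
    c=cam(n); W,m=seg(c,'blue'); b=m&(np.hypot(W[...,0]-.48,W[...,1]+.13)<.14)&(W[...,2]>.005)
    for lo,hi in [(.008,.022),(.04,.06)]:
        q=b&(W[...,2]>lo)&(W[...,2]<hi)
        if q.sum()>20: print(n,' blue',lo,q.sum(),rect(W[q][:,:2]),np.median(W[q][:,2]))
    if n=='wrist':
        print('rows',np.nonzero(b.any(1))[0][[0,-1]])
        for r in range(215,360,12): print(r,c['pixels'][r,320],np.round(W[r,320],3))
    if n=='scene': cv2.imwrite('pics/s3.png',cv2.resize(c['pixels'][180:290,250:400],(780,572),interpolation=cv2.INTER_CUBIC))
E
```

```text
scene  blue 0.008 437 (array([ 466.4, -100.7]), 101.0, 62.7, -78.09) 0.015080658187641106
scene  blue 0.04 404 (array([ 468.6, -109.4]), 81.3, 37.7, -76.12) 0.04842047750321268
top  blue 0.008 37 (array([439.8, -65.9]), 36.1, 5.5, 62.99) 0.015071375559771638
wrist  blue 0.008 1112 (array([467.6, -98.8]), 98.9, 60.2, -76.2) 0.01564022440493986
wrist  blue 0.04 1495 (array([ 468.6, -103.7]), 70.1, 37.3, -76.61) 0.04884773810075625
rows [118 291]
215 [255 237  74] [ 0.465 -0.094  0.05 ]
227 [255 237  72] [ 0.466 -0.101  0.049]
239 [255 236  69] [ 0.468 -0.107  0.05 ]
251 [47 41 42] [ 0.468 -0.108  0.06 ]
263 [44 42 40] [ 0.468 -0.108  0.071]
275 [44 38 40] [ 0.468 -0.109  0.08 ]
287 [123 116 117] [ 0.468 -0.11   0.087]
299 [123 119 116] [ 0.47  -0.115  0.087]
311 [124 118 118] [ 0.471 -0.12   0.088]
323 [124 117 115] [ 0.473 -0.127  0.087]
335 [150 135 134] [ 0.485 -0.176  0.04 ]
347 [212 214 208] [ 0.486 -0.18   0.045]
359 [216 217 211] [ 0.488 -0.188  0.047]
```

View pics/s3.png

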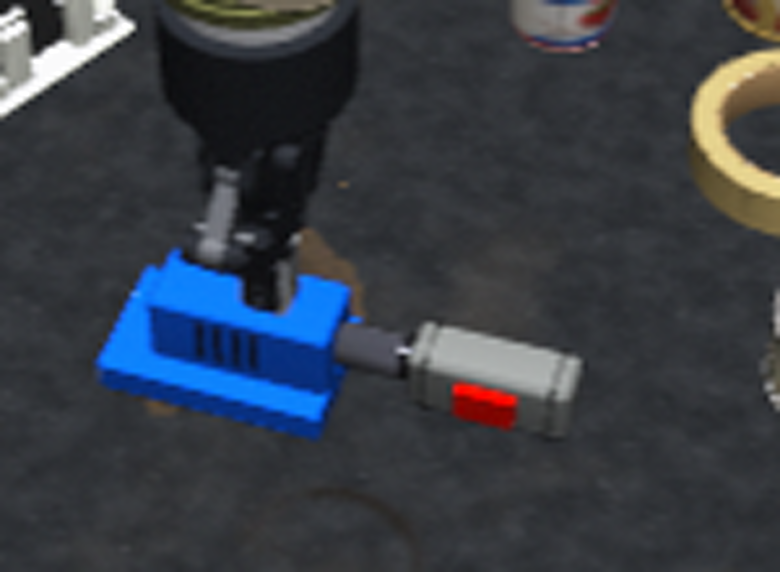

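The fingers are shut at the top of the spine, at crop (265,290), and hold nothing. The scraper hasn't moved. I'll lift straight up and check the finger geometry.

Call:
{"api": "play_rows", "payload": {
  "plan": [-1,0,0,-5,0,0,0,-1,0,0,-10,0,0,0,-1,0,0,-15,0,0,0,-1,0,0,-20,0,0,0,-1,0,0,-20,0,0,0,-1,0,0,0,0,0,0]
}}

```text
t: 6.87
eef_pos: [0.472, -0.1189, 0.1165]
tool_rot: [179.7, 0.2, 103.6]
contact_force: [0.4, -0.1, 0.5]
opening: 0.0002
grip_force: 0.0
```

```bash
python3 - <<'E'
from h import *
s=robot.sense(); print(s['opening'],s['grip_force'],s['contact_force'],s['eef_pos'],s['tool_rot'])
e=np.array(s['eef_pos'])
for n in ['wrist','scene']:
    c=cam(n); W=cloud(c); hsv=cv2.cvtColor(c['pixels'],cv2.COLOR_BGR2HSV)
    k=(c['range_z']>0)&(np.hypot(W[...,0]-e[0],W[...,1]-e[1])<.03)&(W[...,2]>.06)
    print(n,k.sum(),np.percentile(W[k][:,2],[0,2,10,50,90]), W[k][W[k][:,2].argsort()[:40]].mean(0))
    W,m=seg(c,'blue'); b=m&(np.hypot(W[...,0]-.48,W[...,1]+.13)<.14)&(W[...,2]>.005)
    for lo,hi in [(.008,.022),(.04,.06)]:
        q=b&(W[...,2]>lo)&(W[...,2]<hi)
        if q.sum()>20: print(n,' blue',lo,q.sum(),rect(W[q][:,:2]),np.median(W[q][:,2]))
E
```

```text
0.0001840813066218936 0.0 [ 0.41838918 -0.06266947  0.48796116] [ 0.47199828 -0.11886749  0.11654639] [179.73210154   0.23538922 103.6441257 ]
wrist 19704 [0.12463695 0.13523498 0.15834115 0.18724293 0.20875336] [ 0.46884912 -0.1093895   0.12621809]
wrist  blue 0.008 562 (array([467.7, -99. ]), 99.2, 60.2, -76.3) 0.015589416684876525
wrist  blue 0.04 779 (array([ 470.5, -110.6]), 84.3, 37.3, -76.56) 0.04882538295337524
scene 774 [0.11952213 0.12792929 0.14329162 0.41021907 0.41985945] [ 0.46531311 -0.12464681  0.12856388]
scene  blue 0.008 440 (array([ 465.2, -100.7]), 101.3, 61.1, -78.48) 0.014915036935182934
scene  blue 0.04 535 (array([ 468.8, -109.7]), 81.3, 38.3, -76.01) 0.04862705129309988
```

The visible fingertips sit about 6 mm above the reported TCP rather than 22 mm below it, so the fingers need to go about 28 mm deeper. I'll reopen and descend further.

Call:
{"api": "play_rows", "payload": {
  "plan": [0.4,0,0,0,0,0,0,0.4,0,0,0,0,0,0,0.4,0,0,0,0,0,0,0.4,0,0,0,0,0,0,0.4,0,0,25,0,0,0,0.4,0,0,25,0,0,0,0.4,0,0,20,0,0,0,0.4,0,0,10,0,0,0,0.4,0,0,10,0,0,0,0.4,0,0,8,0,0,0,0.4,0,0,4,0,0,0,0.4,0,0,0,0,0,0]
}}

```text
t: 7.97
eef_pos: [0.4703, -0.1181, 0.0104]
tool_rot: [-179.9, -0.1, 103.6]
contact_force: [-0.3, -0.2, 0.5]
opening: 0.0599
grip_force: 0.0
```

```bash
python3 - <<'E'
from h import *
s=robot.sense(); print(s['opening'],s['grip_force'],s['contact_force'],s['eef_pos'],s['tool_rot'])
c=cam('scene'); e=cam('wrist'); a=cv2.resize(c['pixels'][190:280,260:380],(400,300),interpolation=cv2.INTER_CUBIC)
cv2.imwrite('pics/s4.png',np.hstack([a,cv2.resize(e['pixels'],(400,300))]))
E
```

```text
0.0599014862282515 0.0 [-0.34905314 -0.2269259   0.50373969] [ 0.47027674 -0.1180716   0.01042288] [-1.79937608e+02 -5.60974520e-02  1.03640692e+02]
```

View pics/s4.png

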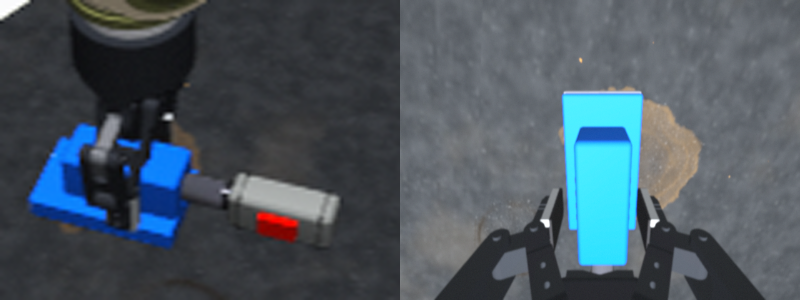

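The fingers now straddle the spine, so I'll close.

Call:
{"api": "play_rows", "payload": {
  "plan": [-1,0,0,-1,0,0,0,-1,0,0,0,0,0,0,-1,0,0,0,0,0,0,-1,0,0,0,0,0,0,-1,0,0,0,0,0,0,-1,0,0,0,0,0,0],
  "force": 70
}}

```text
t: 8.57
eef_pos: [0.4713, -0.1185, 0.0131]
tool_rot: [179.9, 0.1, 103.6]
contact_force: [0.1, -0.5, 6.6]
opening: 0.0351
grip_force: 70.8
```

Call:
{"api": "play_rows", "payload": {
  "plan": [-1,0,0,-5,0,0,0,-1,0,0,-10,0,0,0,-1,0,0,-20,0,0,0,-1,0,0,-25,0,0,0,-1,0,0,-25,0,0,0,-1,0,0,-15,0,0,0,-1,0,0,0,0,0,0]
}}

```text
t: 9.15
eef_pos: [0.4715, -0.1186, 0.1149]
tool_rot: [179.8, 0.2, 103.6]
contact_force: [0.6, -0.0, -4.7]
opening: 0.0348
grip_force: 71.0
```

```bash
python3 - <<'E'
from h import *
s=robot.sense(); print(s['t'],s['opening'],s['grip_force'],s['contact_force'],s['eef_pos'],s['tool_rot'])
e=np.array(s['eef_pos'])
for n in ['wrist','scene']:
    c=cam(n); W,m=seg(c,'blue'); b=m&(np.hypot(W[...,0]-.48,W[...,1]+.13)<.16)&(W[...,2]>.05)
    P=W[b]; z=P[:,2]; hist=np.histogram(z,bins=np.arange(.08,.2,.005)); print(n,hist[0])
    # fit planes: top of spine (highest cluster) and head top
    top=np.percentile(z,95)
    for lo,hi in [(top-.008,top+.01),(top-.044,top-.028)]:
        q=P[(z>lo)&(z<hi)]
        A=np.c_[q[:,:2]-q[:,:2].mean(0),np.ones(len(q))]
        print(len(q),rect(q[:,:2]),np.linalg.lstsq(A,q[:,2],rcond=None)[0])
    print(w2t([589.7-471.3,135-(-118.5),0]))
E
```

```text
9.15 0.03481207993640906 70.95419883728027 [ 5.83636564e-01 -1.98314954e-03 -4.65972433e+00] [ 0.47149005 -0.11862456  0.11492345] [179.78072313   0.19517961 103.6492039 ]
wrist [   0    0    0    0    0    0    5 1182  172  238  243  258  300  669
 1877   16    0    0    0    0    0    0    0]
2609 (array([ 468.5, -109.4]), 80.6, 37.4, -76.69) [ 0.01253035 -0.02623889  0.15044677]
1326 (array([462.8, -85.1]), 69.6, 60.3, -76.3) [0.0025896  0.00095831 0.11782867]
[218.4 174.9  -0. ]
scene [  0   0   0   4  66  81 215 191  59  40  38  43  38 199  47   0   1   4
   2   1   3   4   0]
266 (array([ 467.6, -110.3]), 79.5, 38.4, -76.18) [0.04765046 0.02004091 0.14830844]
500 (array([ 463.4, -100.7]), 100.3, 61.5, -75.15) [0.07358425 0.01538433 0.11435271]
[218.4 174.8   0. ]
```

Call:
{"api": "play_rows", "payload": {
  "plan": [-1,10,8,0,0,0,0,-1,20,17,0,0,0,0,-1,24,20,0,0,0,0,-1,24,20,0,0,0,0,-1,24,20,0,0,0,0,-1,24,20,0,0,0,0,-1,24,20,0,0,0,0,-1,24,20,0,0,0,0,-1,17,13,0,0,0,0,-1,10,8,0,0,0,0,-1,0,0,0,0,0,4,-1,0,0,0,0,0,6,-1,0,0,0,0,0,6,-1,0,0,0,0,0,6,-1,0,0,0,0,0,4.3,-1,0,0,0,0,0,0,-1,0,0,0,0,0,0]
}}

```text
t: 10.67
eef_pos: [0.5839, 0.1158, 0.111]
tool_rot: [-179.9, 0.0, 77.5]
contact_force: [0.7, 0.6, -5.4]
opening: 0.0347
grip_force: 71.0
```

```bash
cat > fit.py <<'E'
from h import *
s=robot.sense(); print(s['t'],s['opening'],s['contact_force'],s['eef_pos'],s['tool_rot'])
for n in ['wrist','scene','top']:
    c=cam(n); W,m=seg(c,'blue'); b=m&(np.hypot(W[...,0]-.588,W[...,1]-.12)<.13)&(W[...,2]>.015)
    if b.sum()>100:
        P=W[b]; z=P[:,2]; top=np.percentile(z,95)
        for lo,hi in [(top-.008,top+.01),(top-.044,top-.028)]:
            q=P[(z>lo)&(z<hi)]
            if len(q)>20: print(n,len(q),rect(q[:,:2]),np.median(q[:,2]))
    W,m=holder(c)
    for lo,hi in [(-.002,.009),(.018,.03),(.035,.06)]:
        q=m&(W[...,2]>lo)&(W[...,2]<hi)
        if q.sum()>20: print(' H',lo,q.sum(),rect(W[q][:,:2]),np.median(W[q][:,2]))
E
python3 - <<'E'
exec(open('fit.py').read())
c=cam('scene'); e=cam('wrist'); a=cv2.resize(c['pixels'][110:230,180:340],(400,300),interpolation=cv2.INTER_CUBIC)
cv2.imwrite('pics/s5.png',np.hstack([a,cv2.resize(e['pixels'],(400,300))]))
E
```

```text
10.6667 0.034745614192369774 [ 0.72202419  0.56674828 -5.42357019] [0.58394645 0.11578514 0.11100191] [-1.79878509e+02  3.57298142e-02  7.74513656e+01]
wrist 14174 (array([586. , 124.9]), 80.8, 37.4, 77.45) 0.14774809525198007
wrist 8157 (array([591.5, 149.5]), 69.6, 60.3, 77.58) 0.1138980946877895
 H -0.002 1687 (array([599.4, 187.5]), 101.8, 27.9, -12.41) 0.0057360151856391765
 H 0.018 1495 (array([601.3, 187.1]), 82.6, 18.7, -12.53) 0.023196386064781322
scene 201 (array([586. , 122.6]), 82.3, 38.8, 74.93) 0.14680821123966567
scene 268 (array([586.6, 133.7]), 101.6, 61.2, 78.59) 0.11270699654010138
 H -0.002 384 (array([598. , 141.4]), 158.2, 109.9, 77.12) 0.0049187688868304906
 H 0.018 234 (array([587.7, 135. ]), 128.7, 83.9, 77.73) 0.022062228511382818
 H 0.035 65 (array([575.4,  76.5]), 55.5, 10.2, -15.5) 0.040963566636592806
 H -0.002 133 (array([553.7,  98.3]), 49.7, 45.1, 77.87) 0.004791079516197866
 H 0.018 47 (array([542.9,  97.1]), 44.9, 19.8, -74.46) 0.02335046857499716
 H 0.035 27 (array([554.2,  84.1]), 14.2, 8.7, -14.88) 0.046315085036487756
```

View pics/s5.png

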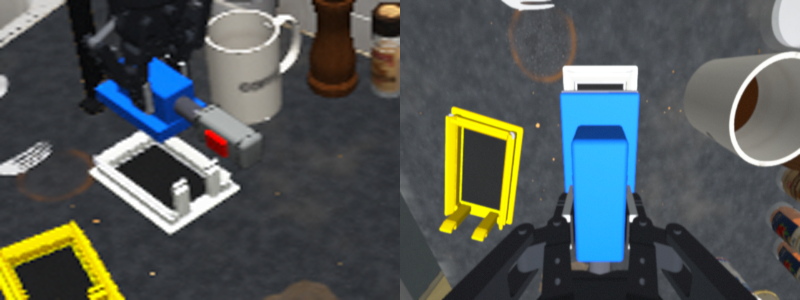

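The head hangs level over the holder, with its rear wall showing at (600,80). The scraper needs about 1.4 mm of lateral shift, so I'll correct and go down to just above the lips.

Call:
{"api": "play_rows", "payload": {
  "plan": [-1,0.8,1.4,10,0,0,0,-1,0,0,15,0,0,0,-1,0,0,15,0,0,0,-1,0,0,12,0,0,0,-1,0,0,8,0,0,0,-1,0,0,3,0,0,0,-1,0,0,0,0,0,0,-1,0,0,0,0,0,0]
}}

```text
t: 11.58
eef_pos: [0.5864, 0.1167, 0.0495]
tool_rot: [180.0, -0.0, 77.3]
contact_force: [0.2, -0.3, -4.4]
opening: 0.035
grip_force: 71.1
```

```bash
python3 fit.py
```

```text
11.5833 0.03496498445575858 [ 0.22177658 -0.34881839 -4.37026561] [0.58635501 0.11672303 0.04945164] [ 1.79959316e+02 -7.08274450e-03  7.73486218e+01]
wrist 14140 (array([588.3, 125.9]), 80.5, 37.3, 77.83) 0.08622321094201299
wrist 7958 (array([593.9, 150.4]), 69.6, 59.1, 77.55) 0.052401212016195464
 H -0.002 3200 (array([590.3, 140.7]), 121.8, 97.8, 77.47) 0.0055519216213479475
 H 0.018 4757 (array([592. , 147.4]), 99.7, 82.4, 77.72) 0.02359750623881911
 H 0.035 358 (array([601.8, 184.6]), 58.0, 1.3, -13.24) 0.04328873745667221
scene 177 (array([587.5, 124.1]), 79.3, 36.3, 75.96) 0.08527013926317452
scene 233 (array([587. , 131.8]), 107.1, 59.9, 80.22) 0.05163032977905154
 H -0.002 274 (array([565.5, 147.1]), 159.8, 65.3, 87.34) 0.00462765304091157
 H 0.018 103 (array([559.3, 140.9]), 126.8, 26.5, 79.95) 0.02255388604269543
 H 0.035 37 (array([554.9,  82.5]), 15.8, 14.6, -75.27) 0.040598690993353524
 H -0.002 104 (array([551.5,  92.6]), 43.4, 36.3, -12.63) 0.0046691864915968505
 H 0.018 33 (array([548.9,  93.8]), 26.0, 25.7, 78.1) 0.021498730991340746
 H 0.035 27 (array([554.1,  84.6]), 14.2, 9.0, -8.01) 0.04575887200794785
```

Call:
{"api": "play_rows", "payload": {
  "plan": [-1,0,-0.8,6,0,0,0,-1,0,0,6,0,0,0,-1,0,0,5,0,0,0,-1,0,0,4,0,0,0,-1,0,0,3,0,0,0,-1,0,0,2,0,0,0,-1,0,0,2,0,0,0,-1,0,0,0,0,0,0]
}}

```text
t: 12.4
eef_pos: [0.5852, 0.1169, 0.0208]
tool_rot: [-180.0, 0.0, 77.3]
contact_force: [-1.1, 0.2, -4.8]
opening: 0.035
grip_force: 71.1
```

```bash
python3 fit.py
```

```text
12.4 0.03495812880756271 [-1.07097867  0.15148521 -4.84043549] [0.58516819 0.1168917  0.02077063] [-1.79977548e+02  7.60087944e-03  7.73435907e+01]
wrist 14099 (array([587.2, 126.1]), 80.5, 37.6, 77.52) 0.057506442437919414
wrist 8131 (array([592.6, 150.6]), 69.6, 60.1, 77.4) 0.02365481139670686
 H -0.002 3283 (array([590.8, 142.3]), 118.8, 97.6, 77.55) 0.005503202875218189
 H 0.018 8292 (array([592.1, 148.5]), 97.4, 82.4, 77.35) 0.023039782654047387
 H 0.035 74 (array([586.5, 122.8]), 62.7, 1.7, -13.11) 0.04685572875916717
scene 30 (array([577.2, 101.4]), 60.7, 34.4, -26.77) 0.04166600109770023
 H -0.002 242 (array([571.2, 148.3]), 157.2, 58.2, 79.24) 0.00464107497824998
 H 0.018 110 (array([561.1, 139.2]), 126.1, 26.5, 77.07) 0.02265226872582729
 H 0.035 32 (array([557.7,  83.4]), 18.7, 13.6, 30.62) 0.040216445619807764
 H -0.002 86 (array([549.1,  89. ]), 40.1, 28.4, -12.35) 0.004506978074558313
 H 0.018 26 (array([548.7,  90.3]), 26.3, 18.0, -17.9) 0.022187623309712676
 H 0.035 32 (array([559.7,  80.6]), 24.2, 13.8, -45.4) 0.046582626854528617
```

Call:
{"api": "play_rows", "payload": {
  "plan": [-1,0,0,1,0,0,0,-1,0,0,1,0,0,0,-1,0,0,0.5,0,0,0,-1,0,0,0,0,0,0]
}}

```text
t: 12.88
eef_pos: [0.5854, 0.117, 0.0192]
tool_rot: [180.0, -0.0, 77.3]
contact_force: [-1.7, 0.6, 1.2]
opening: 0.035
grip_force: 71.8
```

Call:
{"api": "play_rows", "payload": {
  "plan": [0.3,0,0,0,0,0,0,0.3,0,0,0,0,0,0,0.3,0,0,0,0,0,0,0.3,0,0,-5,0,0,0,0.3,0,0,-10,0,0,0,0.3,0,0,-20,0,0,0,0.3,0,0,-25,0,0,0,0.3,0,0,-25,0,0,0,0.3,0,0,-15,0,0,0,0.3,0,0,0,0,0,0]
}}

```text
t: 13.72
eef_pos: [0.5869, 0.117, 0.1231]
tool_rot: [179.6, -0.1, 77.3]
contact_force: [-0.6, 0.4, 0.9]
opening: 0.0555
grip_force: 0.0
```

```bash
python3 fit.py; python3 - <<'E'
from h import *
c=cam('scene'); e=cam('wrist'); a=cv2.resize(c['pixels'][110:230,180:340],(400,300),interpolation=cv2.INTER_CUBIC)
cv2.imwrite('pics/s6.png',np.hstack([a,cv2.resize(e['pixels'],(400,300))]))
W,m=seg(e,'white'); q=m&(W[...,2]>.035)&(W[...,2]<.062)&(np.hypot(W[...,0]-.564,W[...,1]-.02)<.06)
print('grip',q.sum(),rect(W[q][:,:2]),np.median(W[q][:,2]))
E
```

```text
13.7167 0.05545586134177154 [-0.57878671  0.40579157  0.86355277] [0.58691898 0.11697875 0.12309683] [ 1.79574381e+02 -9.42886374e-02  7.73495097e+01]
wrist 4917 (array([587.8, 126.6]), 79.8, 37.0, 77.89) 0.05584157860585246
wrist 3938 (array([589.9, 136.3]), 98.8, 59.9, 77.32) 0.021945531803379683
 H -0.002 2446 (array([586.5, 123.8]), 157.5, 97.9, 77.41) 0.005334351551770293
 H 0.018 3798 (array([589.4, 135.2]), 124.7, 81.9, 77.4) 0.0230448263347445
 H 0.035 505 (array([577.1,  80.1]), 55.9, 9.1, -12.48) 0.04711626756973922
scene 324 (array([585.3, 125.4]), 81.6, 37.7, 76.81) 0.054722361010362694
scene 212 (array([591.4, 128.2]), 118.7, 71.9, 76.15) 0.020856626558598296
 H -0.002 241 (array([571.5, 147.6]), 158.1, 60.0, 75.6) 0.00457163369264322
 H 0.018 122 (array([562.3, 130.4]), 140.3, 39.2, 73.87) 0.022981422125611606
 H 0.035 30 (array([555.1,  85.8]), 16.9, 15.0, -89.49) 0.04157470413199345
top 176 (array([579.5, 102.5]), 35.9, 30.0, -13.28) 0.054761799699266936
top 112 (array([580.9, 104.3]), 58.9, 36.0, -7.1) 0.020709016161252057
 H -0.002 219 (array([572.9,  62.1]), 127.9, 97.1, 79.03) 0.0043214509184529
 H 0.018 113 (array([578.6,  98.6]), 81.2, 48.5, -12.59) 0.022396994158928554
 H 0.035 405 (array([572.9,  37.2]), 99.5, 53.9, 88.74) 0.050669064400642644
grip 2070 (array([567.1,  34. ]), 91.3, 24.7, 76.73) 0.052480956559765236
```

View pics/s6.png

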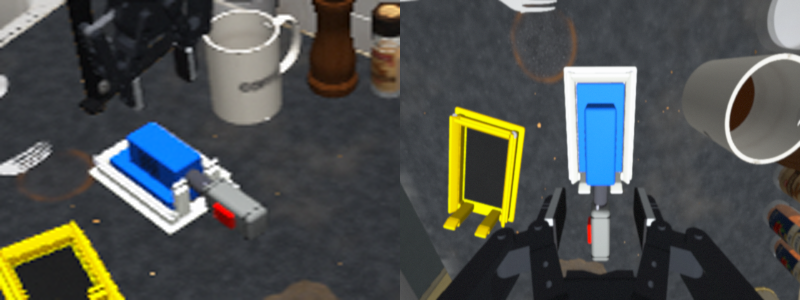

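The head is seated flat and square: the head top is at 22 mm and both yaws are 77.4°. The handle leaves through the slot, with the button on the robot side. Next I'll take the grip.

Call:
{"api": "play_rows", "payload": {
  "plan": [0.3,-20,0,0,0,0,0,0.3,-30,0,0,0,0,0,0.3,-30,0,0,0,0,0,0.3,-17.5,0,0,0,0,0,0.3,0,0,0,0,0,0,0.3,0,0,25,0,0,0,0.3,0,0,30,0,0,0,0.3,0,0,20,0,0,0,0.3,0,0,15,0,0,0,0.3,0,0,10,0,0,0,0.3,0,0,5,0,0,0,0.3,0,0,0,0,0,0,0.3,0,0,0,0,0,0]
}}

```text
t: 15.05
eef_pos: [0.5642, 0.022, 0.014]
tool_rot: [180.0, -0.0, 77.4]
contact_force: [0.1, 0.1, 0.0]
opening: 0.0558
grip_force: 0.0
```

```bash
python3 - <<'E'
from h import *
s=robot.sense(); print(s['t'],s['opening'],s['contact_force'],s['eef_pos'],s['tool_rot'])
e=np.array(s['eef_pos'])*1000
print(w2t([564.2-e[0],21.9-e[1],13-e[2]]))
W,m=seg(cam('wrist'),'blue')
E
```

```text
15.05 0.05576348214774484 [0.14521985 0.11115962 0.02092729] [0.56423728 0.02197283 0.01401482] [ 1.79965638e+02 -4.09568690e-03  7.73532340e+01]
[-0.1 -0.   1. ]
```

Call:
{"api": "play_rows", "payload": {
  "plan": [-1,0,0,0,0,0,0,-1,0,0,0,0,0,0,-1,0,0,0,0,0,0,-1,0,0,0,0,0,0,-1,0,0,0,0,0,0,-1,0,0,0,0,0,0,-1,0,0,0,0,0,0],
  "force": 60
}}

```text
t: 15.68
eef_pos: [0.5642, 0.0215, 0.0141]
tool_rot: [179.9, 0.0, 77.3]
contact_force: [-0.5, -2.1, 5.1]
opening: 0.0257
grip_force: 60.5
```

```bash
python3 - <<'E'
from h import *
s=robot.sense(); print(s['t'],s['opening'],s['contact_force'],s['eef_pos'],s['tool_rot'],s['grip_force'])
c=cam('scene'); e=cam('wrist'); a=cv2.resize(c['pixels'][130:220,200:320],(400,300),interpolation=cv2.INTER_CUBIC)
cv2.imwrite('pics/s7.png',np.hstack([a,cv2.resize(e['pixels'],(400,300))]))
E
python3 fit.py
```

```text
15.6833 0.0256547022030311 [-0.50064875 -2.12258146  5.14955119] [0.56424681 0.02150712 0.01406834] [1.79933779e+02 8.31007858e-03 7.73305893e+01] 60.534963458776474
15.7833 0.025687983533197567 [ 0.11107681 -2.90469524  5.19412033] [0.56423158 0.02151093 0.01405142] [1.79938534e+02 7.96376746e-03 7.73309316e+01]
wrist 15362 (array([583.4, 107.5]), 42.8, 37.4, 77.0) 0.05622518619700659
wrist 3896 (array([583.6, 108.5]), 60.1, 56.6, -12.78) 0.022245423343773562
 H -0.002 651 (array([552.2, 108.8]), 79.9, 37.3, 78.32) 0.00457171758351244
 H 0.018 3306 (array([554.4, 112.3]), 64.0, 28.2, 81.55) 0.022750264736702573
 H 0.035 1083 (array([558.9,  83.2]), 19.7, 9.9, -11.14) 0.04746636137698711
scene 285 (array([586.6, 125.8]), 80.5, 36.8, 77.4) 0.05547871147504895
scene 206 (array([567.6, 143.2]), 102.5, 23.1, 71.12) 0.021447025570997546
 H -0.002 219 (array([567.1, 148.7]), 159.4, 57.5, 71.73) 0.004495220827949027
 H 0.018 118 (array([561., 140.]), 125.2, 39.6, 70.15) 0.0226093247821635
top 96 (array([592.7, 158.3]), 36.4, 17.5, -18.14) 0.05573534061988884
top 150 (array([596. , 171.1]), 59.1, 28.0, -13.71) 0.022250185162569828
 H -0.002 94 (array([599.4, 184.4]), 98.6, 42.3, -18.06) 0.004133465560006988
 H 0.018 163 (array([596.5, 179.1]), 83.6, 37.9, -17.26) 0.021849379691314137
```

View pics/s7.png

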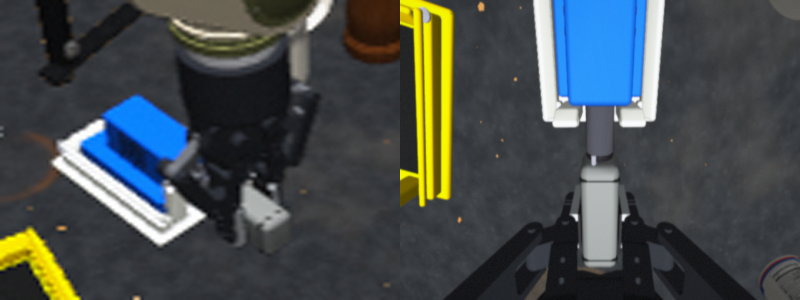

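The grip is closed at 25.7 mm, so the button is flush. I'll ease off the vertical load, then start a straight pull.

Call:
{"api": "play_rows", "payload": {
  "plan": [-1,0,0,-0.7,0,0,0,-1,0,0,0,0,0,0,-1,-4,0,0,0,0,0,-1,-6,0,0,0,0,0,-1,-6,0,0,0,0,0,-1,-6,0,0,0,0,0,-1,-6,0,0,0,0,0,-1,-6,0,0,0,0,0,-1,-6,0,0,0,0,0,-1,0,0,0,0,0,0]
}}

```text
t: 16.77
eef_pos: [0.5545, -0.0183, 0.0141]
tool_rot: [-179.9, 0.0, 77.3]
contact_force: [-0.1, 2.5, -0.5]
opening: 0.0252
grip_force: 60.0
```

```bash
python3 fit.py | head -3
```

```text
16.7667 0.0252397331980368 [-0.13905477  2.54662513 -0.54797638] [ 0.55449649 -0.01833471  0.01414686] [-1.79931633e+02  1.86500479e-02  7.72997673e+01]
wrist 2476 (array([577.8,  85.9]), 36.2, 5.4, -12.87) 0.055299708969860084
wrist 1114 (array([578.8,  90. ]), 60.3, 12.9, -12.72) 0.022002944545318284
```

The handle spring reads 2.5 N and vertical force is about zero. I'll continue to the second stop.

Call:
{"api": "play_rows", "payload": {
  "plan": [-1,-5,0,0,0,0,0,-1,-5,0,0,0,0,0,-1,-5,0,0,0,0,0,-1,-5,0,0,0,0,0,-1,-5,0,0,0,0,0,-1,-5,0,0,0,0,0,-1,-5,0,0,0,0,0,-1,-5,0,0,0,0,0,-1,-5,0,0,0,0,0,-1,-5,0,0,0,0,0,-1,-3,0,0,0,0,0,-1,0,0,0,0,0,0]
}}

```text
t: 17.92
eef_pos: [0.5432, -0.0694, 0.0142]
tool_rot: [-180.0, -0.0, 77.3]
contact_force: [1.3, 5.8, -1.2]
opening: 0.0253
grip_force: 59.8
```

Call:
{"api": "play_rows", "payload": {
  "plan": [-1,-2,0,0,0,0,0,-1,-2,0,0,0,0,0,-1,-2,0,0,0,0,0,-1,-1,0,0,0,0,0,-1,0,0,0,0,0,0]
}}

```text
t: 18.33
eef_pos: [0.5418, -0.0758, 0.0142]
tool_rot: [-180.0, -0.0, 77.3]
contact_force: [1.5, 5.5, -1.5]
opening: 0.0255
grip_force: 59.8
```

Call:
{"api": "play_rows", "payload": {
  "plan": [-1,-1,0,0,0,0,0,-1,-1,0,0,0,0,0,-1,0,0,0,0,0,0]
}}

```text
t: 18.58
eef_pos: [0.5413, -0.0776, 0.0142]
tool_rot: [-180.0, -0.0, 77.3]
contact_force: [1.5, 4.8, -0.7]
opening: 0.0254
grip_force: 59.8
```

Call:
{"api": "play_rows", "payload": {
  "plan": [-1,-1,0,0,0,0,0,-1,-1,0,0,0,0,0,-1,0,0,0,0,0,0]
}}

```text
t: 18.83
eef_pos: [0.541, -0.0792, 0.0142]
tool_rot: [-180.0, -0.1, 77.3]
contact_force: [1.9, 8.2, -1.3]
opening: 0.0251
grip_force: 59.8
```

Call:
{"api": "play_rows", "payload": {
  "plan": [-1,-1,0,0,0,0,0,-1,0,0,0,0,0,0,-1,0,0,0,0,0,0]
}}

```text
t: 19.08
eef_pos: [0.5408, -0.0792, 0.0141]
tool_rot: [-180.0, -0.1, 77.3]
contact_force: [3.6, 12.7, -1.2]
opening: 0.0252
grip_force: 59.7
```

```bash
python3 fit.py
```

```text
19.0833 0.0251772475408702 [ 3.59722363 12.71864335 -1.23929971] [ 0.54084554 -0.07923255  0.01409943] [-1.79966688e+02 -1.44250551e-01  7.73261734e+01]Traceback (most recent call last):
  File "fit.py", line 10, in <module>
    W,m=holder(c)
        ~~~~~~^^^
  File "h.py", line 28, in holder
    i=np.bincount(l[k&m]).argmax(); m=l==i
ValueError: attempt to get argmax of an empty sequence
```

Call:
{"api": "play_rows", "payload": {
  "plan": [-1,-1,0,0,0,0,0,-1,0,0,0,0,0,0,-1,0,0,0,0,0,0,-1,0,0,0,0,0,0]
}}

```text
t: 19.47
eef_pos: [0.5407, -0.0793, 0.014]
tool_rot: [-180.0, -0.2, 77.3]
contact_force: [5.7, 17.9, -2.7]
opening: 0.025
grip_force: 59.7
```

```bash
sed -i "s/'wrist','scene','top'/'scene','top'/" fit.py; python3 fit.py; python3 - <<'E'
from h import *
c=cam('scene'); e=cam('top'); a=cv2.resize(c['pixels'][130:230,200:333],(400,300),interpolation=cv2.INTER_CUBIC)
cv2.imwrite('pics/s8.png',np.hstack([a,cv2.resize(e['pixels'][170:270,210:343],(400,300),interpolation=cv2.INTER_CUBIC)]))
E
```

```text
19.4667 0.025027386080401594 [ 5.74408993 17.90527852 -2.68833764] [ 0.54073624 -0.07928638  0.01402868] [-179.96082092   -0.22319997   77.32445587]
scene 321 (array([584.4, 121.1]), 80.4, 35.5, 76.95) 0.0549876217999219
scene 207 (array([573.9, 137. ]), 120.1, 33.0, 76.16) 0.021245440767288043
 H -0.002 270 (array([596.7, 142.5]), 156.2, 107.2, 77.83) 0.004702859505171271
 H 0.018 149 (array([588.5, 133. ]), 126.2, 82.2, 77.34) 0.022438508630385906
 H 0.035 167 (array([561.3,  55.5]), 81.6, 53.6, 57.03) 0.042374584619722225
top 485 (array([583.7, 123.3]), 79.8, 36.0, 77.81) 0.0552396876159778
top 381 (array([587.1, 134.7]), 97.8, 58.4, 77.22) 0.021395084930515434
 H -0.002 369 (array([588.4, 136.1]), 137.1, 96.9, 77.6) 0.00470221492511835
 H 0.018 391 (array([586.8, 135.7]), 124.7, 81.5, 77.54) 0.021885102995554812
 H 0.035 58 (array([574.3,  78.6]), 52.4, 21.0, 6.36) 0.043618889685256484
```

View pics/s8.png

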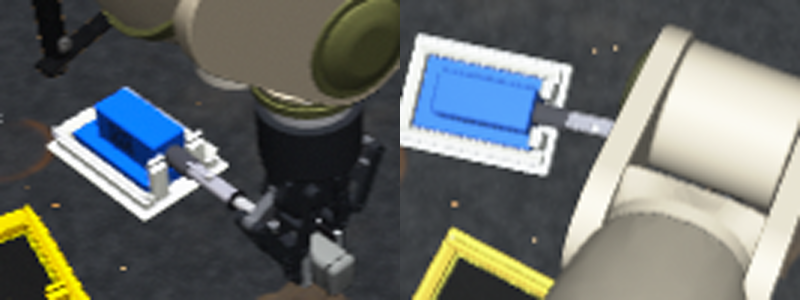

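The head is still seated: the head top is at 21.4 mm and its 77.2° yaw matches the holder's 77.5°. The force rose to 19 N with no further motion, so the handle is at the second stop. The grip is at 25 mm with the button flush, so I'll hand in.

```bash
python3 -c "
from cell import robot
print(robot.job_done())"
```

```text
the job is handed in; nothing more can be done
None
```

The scraper's head is seated in the white holder, and the arm is holding the handle at its second stop with the button pressed; I handed the job in at about 19.5 s, but no verdict came back.

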